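# Lock the microtome handwheel

## Task

Lock the handwheel of the microtome: push its handle round over the top to twelve o'clock, so that the slot in the wheel's rim stands in front of the lock bolt, then push the bolt by its thumb knob fully home through the slot. Do it with the fingertips, pushing only: do not grip the handle or the knob and do not force them, and leave the bottle, the jar, the slide box and the wax block where they stand.

Things in the scene. Friction and masses are not known exactly. Their poses are not given: they have to be found in the camera images.
- microtome: white rotary microtome fixed to the bench. Origin: on the bench, below the handwheel's centre, in its disc's mid plane. z up; +y from the handwheel into the machine, along the axle; -x the front (knife). In mm: base x -200..150, y 14..340, 30 high; drive shoulder x -75..130, y 14..136, top 195; main housing x -40..150, y 130..330, top 265. The axes below are these. Yaw up to 0.3 rad
- handwheel (a joint): angle of the handwheel, rad. 0: handle and slot at twelve o'clock, slot in line with the bolt. Negative: handle on the front (-x) side, where it starts (-1.15 to -0.4); it grows as the handle goes over the top to the rear (+x). The wheel is balanced and stays where it is left; about 3 N at the handle turns it. The bolt's round nose enters and centres the wheel from within about 0.06 of 0
- grip_mid (a point): middle of the handle: a black round grip, 24 mm diameter, 78 mm long, parallel to the axle on the wheel's outer (-y) face, 62 mm from the axle. It spans y -16 to -94 mm; this point is at x = 62 sin(angle), y = -55, z = 125 + 62 cos(angle) mm, with the angle of joint handwheel
- slot (a point): centre of the one slot (17 mm wide, 18 mm deep) in the rim of the handwheel, on the same radius as the handle, 85 mm from the axle. The handwheel is an upright white disc, 95 mm radius, 12 mm thick, its level axle 125 mm above the bench. At twelve o'clock the slot is 210 mm above the bench, in line with the bolt
- bolt (a joint): travel of the lock bolt, m: 0 drawn back, 0.026 fully home (end stop), its nose through the slot and 6 mm out of the disc's outer face. It slides along -y, towards the handwheel, with about 3 N of friction, and stays where it is left. Against the solid disc it stops at about 0.008. It starts at 0 to 0.004
- knob_mid (a point): middle of the bolt's thumb knob: a black upright cylinder, 18 mm diameter, 26 mm high (228 to 254 mm above the bench), at x = 0, y = 62 mm drawn back, y = 36 mm home. The bolt is a level steel rod, 11 mm diameter, 210 mm above the bench, in two steel guides on the drive shoulder (at y 18..26 and y 104..112, tops at 222 mm)
- stain_bottle_center (a point): half-way up an amber stain bottle, 60 mm diameter, 150 mm high, standing on the bench beyond the wheel's rear: leave alone
- slide_box_center (a point): middle of a black and grey slide box, 98 x 84 x 37 mm, lying on the bench out from the wheel: leave alone
- specimen_jar_center (a point): half-way up a clear specimen jar with a white lid, 52 mm diameter, 65 mm high, standing on the bench in front of the wheel: leave alone
- wax_block_center (a point): middle of a wax block on its white cassette, 40 x 28 x 15 mm, lying on the tray on top of the main housing: leave alone
- grip: the handle's grip as a solid (same part as point grip_mid); origin at its end next to the wheel; it spins freely, so its orientation means nothing
- thumb_knob: the bolt's thumb knob as a solid (same part as point knob_mid); origin at the centre of its underside, 13 mm below knob_mid

How it is judged:
On the way, in this order (a step that is already met when the one before it is completed fails the run):
1. the handle has been brought to twelve o'clock, slot in line with the bolt, the bolt not yet through (value of joint handwheel between -0.09 and 0.09 rad and value of joint bolt below 0.016 m), for 0.1 s.
2. the bolt is pushed home through the slot (value of joint handwheel between -0.06 and 0.06 rad and value of joint bolt above 0.0235 m), for 0.2 s.
At the end, for the whole second after the job is handed in: The bolt is home through the slot (travel above 23.5 of 26 mm), the handwheel stands locked within 0.06 rad of twelve o'clock and at rest, and the four loose things are within 20 mm of where they stood (all of step 2 and velocity of joint handwheel between -0.05 and 0.05 rad/s and distance of each of stain_bottle_center, slide_box_center, specimen_jar_center, wax_block_center from where it was at the start of the episode below 0.02 m); the robot touches nothing.
It fails at once if the handle is gripped or forced (over 35 N) (contact force between the fingers and grip above 35 N).
It fails at once if the thumb knob is gripped or forced (over 38 N) (contact force between the fingers and thumb_knob above 38 N).
It fails at once if the bottle, jar, slide box or wax block is shifted or lifted (20 mm) (distance of any of stain_bottle_center, slide_box_center, specimen_jar_center, wax_block_center from where it was at the start of the episode above 0.02 m).
It also fails if it takes over 51 s, if anything falls off the work surface, if the arm or the gripper's body presses on something with over 40 N, if the wrist force passes 120 N, or if a joint passes its speed limit or range.

## Robot

A 7-joint arm with a two-finger parallel gripper is mounted at the origin on the work surface. World frame = base frame: x ahead of the robot, y to its left, z up, the work surface at z = 0. Lengths are in m, angles in rad, forces in N, time in s.
With the tool pointing down it reaches from about 0.4 to 0.875 m from the base axis. Payload 19.3 kg.
Tool frame: the origin (TCP) lies on the centre line of the jaws, within the pads' length; the fingertips stand 17 mm ahead of it and the grasp point (between the pads) lies 2 mm behind it; z points along the fingers, y is the line along which they close (so a half turn about z gives the same grasp; the last joint's range is limited). The gripper opens to 85 mm and grips with 20 to 120 N. Pads are 22 mm wide; open, the fingers measure 114 mm over their backs; the gripper's body (76 mm by 85 mm) begins 54 mm behind the grasp point. The pads swing forward as they close: fully open they stand 13 mm farther back than shut.
Start: joints at [1.133, 0.521, -0.036, 1.599, 0.021, 1.021, -0.113], TCP at [0.225, -0.583, 0.248] pointing down, gripper open.
Joint ranges: [-2.91, 2.91], [-0.3, 2.13], [-1.5, 1.42], [0.17, 2.43], [-1.26, 4.41], [0.16, 1.93], [-2.52, 2.52]. Speed limits (rad/s): [1.89, 1.89, 2.39, 2.39, 3.01, 3.01, 3.01].

## Interface

Orientations are given as [roll, pitch, yaw] about the fixed x, y, z axes, in that order (R = Rz(yaw) Ry(pitch) Rx(roll)).
In Python, from station import * gives the robot as it stands.
- The arm moves only by the tool send_rows, never from a script. Its argument "rows" is a list of rows, each a list of 3 entries, a list of its own where there are three numbers: the gripper command: -1 is shut, 1 is fully open, values between are in proportion, then the shift along the tool's x, y, z in mm, then the turn about the tool's z in degrees. In form: [[gripper, [x, y, z], twist], ...]. A call has 1 to 5 rows; each row is the pose to reach, as a shift and turn from the pose commanded when the call began, along the tool's axes at that moment; what a row does not reach only later rows make up. A row lasts 1/12 s, in which the tool goes at most 41.7 mm and 7.16 degrees, less where a joint would pass 70% of its speed; a pose out of reach is approached as far as the arm can. A call with a gripper value outside its range is refused whole. The fingers move at their own pace and stop on an object; "newtons" is the grip in N (left out, the last holds). Time passes only in rows, so rows that repeat a pose let the fingers close. It gives the time, the measured TCP pose, the force, the opening and the grip force at its end, in the units of the state.
- observe(): the state, without advancing time (a new reading comes with each control period).
- read_camera(name): name is "scene" or "top"; returns a dict with "frame" (384x512x3 uint8, blue, green, red), "intrinsics" (3x3 intrinsics, pixels), "view" (4x4, takes a point from world to camera coordinates). Camera axes: x right, y down, z forward; pixel columns grow to the right and rows downward; lengths in m; the calibration is good to about 2 mm. A picture is of the moment at which its call begins. There is no depth.
- sign_off(): hands the job in; it is judged then, once.
Trained networks look in a picture, given as the dict that the camera call returned (one of the last four; its "shot" number tells which), for a name from the list of things; names that differ only in an ending like _2 or _b are one class to them, and where a whole thing is asked for, a point or a joint stands for the part that bears it (a point fixed in the world has none). Each returns a list of dicts, best first, with "p" (0 to 1); they miss things now and then, are a little off and sometimes report something else, mostly with a low value. They report only what shows in the picture. A call takes as long as a camera call.
- search_frame(picture, query): "box" ([left, top, right, bottom] in pixels, round what is visible of it).
- cut_out(picture, query): "mask" (384x512 bool, what is visible of it) and "box" ([left, top, right, bottom] in pixels, round what is visible of it).
- pinpoint(picture, query): "centre" ([column, row] in pixels: a listed point, or the origin of a listed thing).
The state is a dict: "t": time; "joints": joint angles; "qd": joint speeds; "joint_torque": joint torques, N m; "tool_pos": TCP position; "orientation": TCP orientation; "contact_force": force on the tool from outside, world axes, zero at the start; "wrist_torque": the same for the moment, N m; "opening": finger opening in m; "grasp_force": force on a finger pad.
Only numpy, scipy, OpenCV 4.12 (cv2) and the standard library are available. Lean on these libraries where they do the work, as an engineer would, in place of code of your own. Each camera call takes 0.05 s, during which the arm holds its last target. There are 200 camera calls.

## Working session

There is one attempt and no reset: what is moved stays moved. The work goes in short steps, Python scripts to look and compute and a tool call to move; the robot and the scene stay as the last step left them, time stands still between calls to the robot, and variables do not carry over. Pictures are saved under pics/ and viewed, at most 10 in all, crops included, and the job is handed in when it is done.

Besides the shell and the picture viewer there is one more tool, called by a JSON object that holds its "fn" and its "kwargs". send_rows: Moves the arm, as the interface text tells. Its arguments: {"type":"object","properties":{"rows":{"type":"array"},"newtons":{"type":"number"}},"required":["rows"]}

```bash
mkdir -p pics; cat > h.py <<'E'
from station import *
import numpy as np, cv2
from scipy.optimize import least_squares
from scipy.spatial.transform import Rotation as R
def proj(c,P):
    P=np.atleast_2d(P); q=(c["view"][:3,:3]@P.T).T+c["view"][:3,3]; u=(np.array(c["intrinsics"])@q.T).T
    return u[:,:2]/u[:,2:]
E
python3 - <<'E'
from h import *
ims=[]
for n in("scene","top"):
    c=read_camera(n); c["view"]=np.array(c["view"]);cv2.imwrite(f"pics/{n}0.png",c["frame"])
    print(n,np.array(c["intrinsics"]).tolist(),c["view"].round(3).tolist())
    for q in("microtome","grip_mid","slot","knob_mid","stain_bottle_center","slide_box_center","specimen_jar_center","wax_block_center","grip","thumb_knob"):
        print(q,[(np.round(r["centre"],1).tolist(),round(r["p"],2)) for r in pinpoint(c,q)[:2]])
s=observe();print(s)
E
```

```text
scene [[405.5467316805922, 0.0, 256.75731657613835], [0.0, 405.5467316805922, 195.83254917638277], [0.0, 0.0, 1.0]] [[0.699, 0.715, -0.013, -0.334], [0.595, -0.592, -0.544, -0.306], [-0.397, 0.373, -0.839, 1.358], [0.0, 0.0, 0.0, 1.0]]
microtome [([239.5, 230.6], 0.92)]
grip_mid [([212.7, 200.4], 0.68)]
slot [([222.5, 178.8], 0.97), ([206.6, 201.4], 0.53)]
knob_mid [([252.1, 160.5], 0.43)]
stain_bottle_center [([229.8, 278.3], 0.94)]
slide_box_center [([187.6, 283.4], 0.88), ([209.3, 201.7], 0.36)]
specimen_jar_center [([160.8, 246.5], 0.84)]
wax_block_center []
grip [([221.4, 193.5], 0.73)]
thumb_knob [([207.9, 202.3], 0.22)]
top [[375.288724231802, 0.0, 247.21956170025894], [0.0, 375.288724231802, 189.52849614761982], [0.0, 0.0, 1.0]] [[0.007, -1.0, -0.004, -0.084], [-0.983, -0.006, -0.181, 0.613], [0.181, 0.005, -0.983, 0.857], [0.0, 0.0, 0.0, 1.0]]
microtome [([264.2, 225.5], 0.9)]
grip_mid [([300.2, 227.7], 0.88)]
slot [([272.7, 232.6], 0.97)]
knob_mid [([238.3, 209.7], 0.48), ([260.9, 226.1], 0.21)]
stain_bottle_center [([321.2, 174.6], 0.69)]
slide_box_center [([346.9, 209.0],
[... 163 characters left out ...]
': 1.1, 'joints': array([ 1.13278559,  0.52140556, -0.03630653,  1.59951482,  0.02123179,
        1.02105928, -0.11280652]), 'qd': array([ 0.00141956,  0.00138012,  0.00199158,  0.00066755,  0.00024193,
       -0.00045146,  0.00022512]), 'joint_torque': array([ 3.08961589e-04, -9.26839685e+01,  1.97826773e+00, -3.70250344e+01,
        1.80789968e-02,  1.79617593e-03, -1.95591349e-05]), 'tool_pos': array([ 0.22470586, -0.58320567,  0.24828193]), 'orientation': array([3.14159233e+00, 2.19766931e-05, 3.67783841e-01]), 'contact_force': array([-0.35472131,  0.41770498,  0.17934521]), 'wrist_torque': array([ 0.02378637, -0.03724625,  0.00765337]), 'grasp_force': 0.0, 'opening': 0.0856722189388007}
```

View pics/scene0.png

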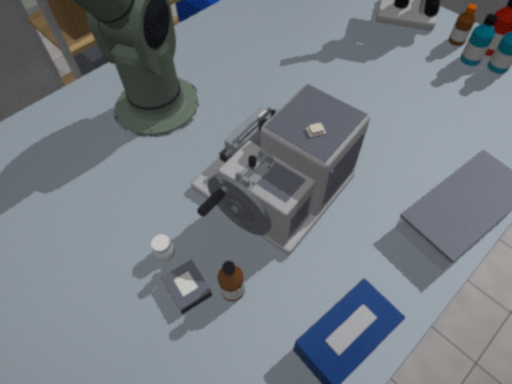

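View pics/top0.png

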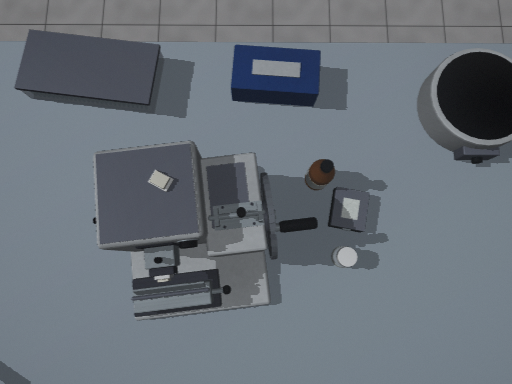

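```bash
cat >> h.py <<'E'
def pts(a,b):
    sw,cw=np.sin(a),np.cos(a)
    return {"microtome":[0,0,0],"grip_mid":[.062*sw,-.055,.125+.062*cw],"grip":[.062*sw,-.016,.125+.062*cw],
     "slot":[.085*sw,0,.125+.085*cw],"knob_mid":[0,.062-b,.241],"thumb_knob":[0,.062-b,.228]}
def w(p,P):
    P=np.atleast_2d(P); c,s=np.cos(p[2]),np.sin(p[2])
    return np.c_[P[:,0]*c-P[:,1]*s+p[0],P[:,0]*s+P[:,1]*c+p[1],P[:,2]]
def fit(obs,cams,p0):
    def f(p):
        P=pts(p[3],p[4]); r=[]
        for cn,q,u in obs: r+=list((proj(cams[cn],w(p,P[q]))[0]-u)/2.)
        return np.array(r+[(p[4]-.002)/.002, p[2]/0.5])
    return least_squares(f,p0,loss="soft_l1")
E
python3 - <<'E'
from h import *
cams={};obs=[]
for n in("scene","top"):
    c=read_camera(n); c["view"]=np.array(c["view"]);cams[n]=c
    for q in pts(0,0):
        r=pinpoint(c,q)
        if r and r[0]["p"]>.35: obs.append((n,q,np.array(r[0]["centre"])))
best=min((fit(obs,cams,[.6,-.1,y,-.7,.002]) for y in(-3,-1.5,0,1.5)),key=lambda r:r.cost)
p=best.x;print(p,best.cost)
for n,q,u in obs: print(n,q,(proj(cams[n],w(p,pts(p[3],p[4])[q]))[0]-u).round(1))
E
```

```text
[ 0.53796528 -0.12529931  0.08403924 -0.47312092  0.00279392] 115.71428235191726
scene microtome [-0.6 -0.8]
scene grip_mid [-41.5  38.7]
scene grip [-94.8  57.5]
scene slot [ 0.9 -0.8]
scene knob_mid [-1.1 -1.8]
scene thumb_knob [2.7 0.8]
top microtome [-0.  -0.4]
top grip_mid [-1.5  0.2]
top slot [-1.2 -0.8]
top knob_mid [0.4 2.4]
top thumb_knob [-1.4 -1.9]
```

The scene view shows the wheel facing right/down in the image, with the handle tip near (200,212) and the knob near (252,160). In the top view the handle runs (278,226)→(316,224), the knob is at (240,212), the bottle (321,172), the box (349,209) and the jar (346,257). I'll refit without outliers.

```bash
cat >> h.py <<'E'
def measure(p0=None,n_=1,b=True):
    cams={};obs=[]
    for n in("scene","top"):
      for k in range(n_):
        c=read_camera(n); c["view"]=np.array(c["view"]);cams[n]=c
        for q in pts(0,0):
            r=[x for x in pinpoint(c,q) if x["p"]>.35]
            if r: obs.append((n,q,np.array(r[0]["centre"])))
    return cams,obs
E
python3 - <<'E'
from h import *
cams,obs=measure(n_=2)
for n,q,u in obs: print(n,q,u.round(1))
p=np.array([.538,-.125,.084,-.47,.003])
for it in range(3):
    o=[x for x in obs if np.hypot(*(proj(cams[x[0]],w(p,pts(p[3],p[4])[x[1]]))[0]-x[2]))<(12,8,6)[it]]
    p=fit(o,cams,p).x
print(len(o),p)
for n,q,u in o: print(n,q,(proj(cams[n],w(p,pts(p[3],p[4])[q]))[0]-u).round(1))
np.save("p.npy",p)
for k,v in pts(p[3],p[4]).items(): print(k,w(p,v).round(4))
ims=[]
for n in cams:
    f=cv2.resize(cams[n]["frame"],None,fx=2,fy=2)
    for v in pts(p[3],p[4]).values():
        u=(proj(cams[n],w(p,v))[0]*2).astype(int); cv2.circle(f,tuple(map(int,u)),3,(0,0,255),-1)
    t=np.linspace(0,2*np.pi,60)
    ring=proj(cams[n],w(p,np.c_[.095*np.sin(t),-.006+0*t,.125+.095*np.cos(t)]))*2
    cv2.polylines(f,[ring.astype(np.int32)],True,(0,255,0),1)
    u=proj(cams[n],w(p,[0,0,.17]))[0]*2; x,y=map(int,u); ims.append(f[y-150:y+150,x-190:x+190])
cv2.imwrite("pics/ov.png",np.hstack(ims))
E
```

```text
scene microtome [240.9 230.9]
scene grip_mid [207.9 201.3]
scene grip [220.  189.7]
scene slot [223.4 180.8]
scene knob_mid [250.2 164.2]
scene thumb_knob [252.8 164.4]
scene microtome [240.8 230.3]
scene grip_mid [209.6 201.2]
scene grip [221.4 189.1]
scene slot [222.6 178.8]
scene knob_mid [255.  162.3]
scene thumb_knob [252.9 164.1]
top microtome [299.3 222.9]
top grip_mid [300.1 224.1]
top grip [282.3 225.1]
top slot [274.3 234.4]
top knob_mid [241.8 212.5]
top thumb_knob [240.2 214.3]
top grip_mid [299.8 223.2]
top grip [281.7 223.7]
top slot [272.9 234.8]
top knob_mid [241.6 211.5]
top thumb_knob [241.6 214.4]
22 [ 0.54241441 -0.12927453  0.1162061  -0.52776841  0.00171849]
scene microtome [-1.5 -0.6]
scene grip_mid [1.9 1.4]
scene grip [1.1 1.9]
scene slot [-2.2 -1. ]
scene knob_mid [ 1.2 -2.7]
scene thumb_knob [-1.2  0.6]
scene microtome [-1.4  0. ]
scene grip_mid [0.2 1.5]
scene grip [-0.3  2.5]
scene slot [-1.4  1. ]
scene knob_mid [-3.6 -0.8]
scene thumb_knob [-1.3  0.9]
top grip_mid [-1.3  0.5]
top grip [-2.3  1.6]
top slot [-0.7 -2. ]
top knob_mid [-0.8 -0.5]
top thumb_knob [ 1.  -1.5]
top grip_mid [-1.   1.4]
top grip [-1.7  3. ]
top slot [ 0.7 -2.4]
top knob_mid [-0.6  0.5]
top thumb_knob [-0.4 -1.6]
microtome [[ 0.5424 -0.1293  0.    ]]
grip_mid [[ 0.5178 -0.1875  0.1786]]
grip [[ 0.5133 -0.1488  0.1786]]
slot [[ 0.4999 -0.1342  0.1984]]
knob_mid [[ 0.5354 -0.0694  0.241 ]]
thumb_knob [[ 0.5354 -0.0694  0.228 ]]
```

View pics/ov.png

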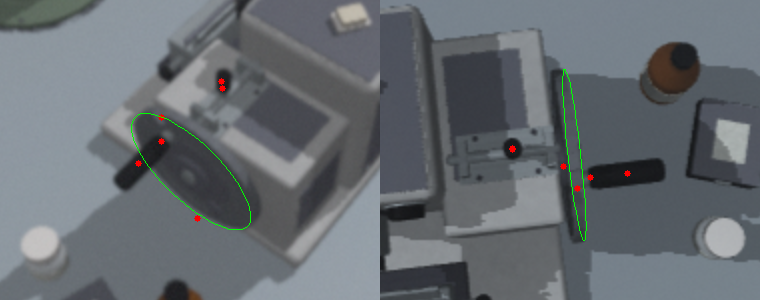

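The overlay matches: the ring lies on the wheel, and the handle and knob dots sit on their parts. Next I shut the gripper and go to the front side of the handle, staying high.

{"fn": "send_rows", "kwargs": {"rows": [[-1,[32,-23,0],4],[-1,[64,-46,0],8],[-1,[96,-69,0],12],[-1,[128,-92,0],14.4],[-1,[160,-115,0],14.4]], "newtons": 30}}

```text
t: 3.62
tool_pos: [0.3333, -0.4167, 0.2484]
orientation: [3.141, -0.0, 0.113]
contact_force: [0.7, -0.7, 0.5]
opening: 0.0253
grasp_force: 0.0
```

```bash
cat >> h.py <<'E'
def togo(mx,my,z,yaw=None):
    "shift in tool axes (mm) to machine-frame mx,my (m), height z"
    p=np.load("p.npy"); s=observe(); T=R.from_euler("xyz",s["orientation"])
    d=w(p,[mx,my,z])[0]-s["tool_pos"]
    tgt=R.from_euler("xyz",[np.pi,0,p[2]]); tw=(T.inv()*tgt).as_rotvec(degrees=True)
    q=R.from_euler("z",-p[2]).apply(s["tool_pos"]-[p[0],p[1],0])
    print("t",s["t"],"shift",(T.inv().apply(d)*1e3).round(1),"twist",tw.round(1),"machine",(q*1e3).round(1),"F",s["contact_force"].round(1),"open",round(s["opening"],4))
E
python3 -c "
from h import *
togo(-.075,-.065,.2483)"
```

```text
t 3.6167 shift [ 1.654e+02 -1.968e+02  1.000e-01] twist [ 0.  -0.  -0.2] machine [-241.  -261.2  248.4] F [ 0.7 -0.7  0.5] open 0.0253
```

{"fn": "send_rows", "kwargs": {"rows": [[-1,[26,-32,0],0],[-1,[53,-63,0],0],[-1,[80,-95,0],0],[-1,[106,-126,0],0],[-1,[132,-157,0],0]]}}

```text
t: 4.03
tool_pos: [0.4463, -0.2453, 0.2486]
orientation: [3.141, -0.0, 0.116]
contact_force: [1.2, -1.5, 0.1]
opening: -0.0004
grasp_force: 0.0
```

```bash
python3 -c "
from h import *
togo(-.075,-.065,.180)"
```

```text
t 4.0333 shift [ 33.9 -39.1  68.6] twist [ 0. -0.  0.] machine [-108.9 -104.1  248.6] F [ 1.2 -1.5  0.1] open -0.0004
```

{"fn": "send_rows", "kwargs": {"rows": [[-1,[20,-35,10],0],[-1,[33,-39,40],0],[-1,[33,-39,68],0],[-1,[33,-39,68],0]]}}

```text
t: 4.37
tool_pos: [0.4724, -0.2029, 0.1764]
orientation: [-3.139, 0.005, 0.119]
contact_force: [-1.5, -0.1, -0.3]
opening: 0.0002
grasp_force: 0.0
```

```bash
python3 - <<'E'
from h import *
togo(-.054,-.065,.180)
p=np.load("p.npy")
ims=[]
for n in("scene","top"):
    c=read_camera(n);c["view"]=np.array(c["view"])
    x,y=proj(c,w(p,[0,0,.17]))[0].astype(int); ims.append(cv2.resize(c["frame"][y-75:y+75,x-95:x+95],None,fx=2,fy=2))
cv2.imwrite("pics/a.png",np.hstack(ims))
E
```

```text
t 4.3667 shift [24.1  0.1 -3.7] twist [-0.2  0.3  0.1] machine [-78.1 -65.  176.4] F [-1.5 -0.1 -0.3] open 0.0002
```

View pics/a.png

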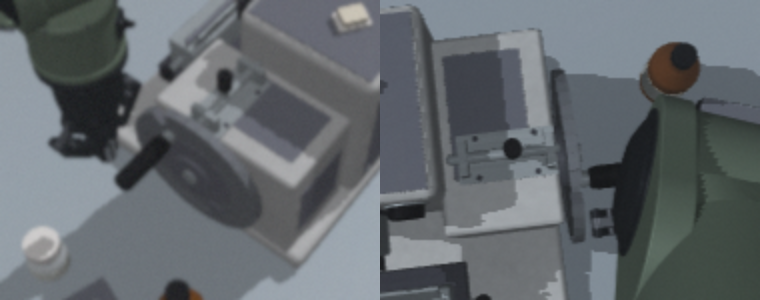

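The shut fingers stand clear on the front side of the handle, and both views agree. Now I push along +x.

{"fn": "send_rows", "kwargs": {"rows": [[-1,[8,0,-3],0],[-1,[15,0,-4],0],[-1,[20,0,-4],0],[-1,[25,0,-4],0],[-1,[30,0,-4],0]]}}

```text
t: 4.88
tool_pos: [0.5036, -0.2014, 0.1847]
orientation: [3.141, 0.001, 0.116]
contact_force: [-2.9, -1.4, -0.3]
opening: -0.0001
grasp_force: 1.7
```

```bash
python3 -c "
from h import *
togo(-.023,-.065,.180)"
```

```text
t 4.8833 shift [23.9 -2.2  4.7] twist [ 0.  0. -0.] machine [-46.9 -67.2 184.7] F [-2.9 -1.4 -0.3] open -0.0001
```

{"fn": "send_rows", "kwargs": {"rows": [[-1,[4,0,2],0],[-1,[8,0,3],0],[-1,[12,0,3],0],[-1,[15,0,3],0],[-1,[17,0,3],0]]}}

```text
t: 5.3
tool_pos: [0.5209, -0.199, 0.1813]
orientation: [3.142, -0.0, 0.116]
contact_force: [-2.9, -2.1, 0.2]
opening: -0.0001
grasp_force: 1.4
```

```bash
cat >> h.py <<'E'
def angle():
    "fit wheel angle and bolt with the machine pose held"
    p=np.load("p.npy"); cams,obs=measure(n_=2)
    def pr(n,q,a,b): return proj(cams[n],w(p,pts(a,b)[q]))[0]
    def f(x):
        return np.concatenate([pr(n,q,x[0],x[1]*.01)-u for n,q,u in obs if q!="microtome"])/2
    r=min((least_squares(f,[a,.2],loss="cauchy") for a in(-.5,-.2,0,.2)),key=lambda r:r.cost)
    print("angle",r.x[0].round(3),"bolt mm",(r.x[1]*10).round(2),"cost",round(r.cost,1))
    for n,q,u in obs: print(n,q,u.round(1),(pr(n,q,r.x[0],r.x[1]*.01)-u).round(1))
    return cams,r.x
E
python3 -c "
from h import *
togo(-.023,-.065,.180)
angle()"
```

```text
t 5.3 shift [ 6.4 -1.8  1.3] twist [ 0. -0.  0.] machine [-29.4 -66.8 181.3] F [-2.9 -2.1  0.2] open -0.0001
angle -0.12 bolt mm 0.99 cost 18.3
scene microtome [239.2 233. ] [ 0.2 -2.7]
scene grip_mid [214.8 202.4] [2.3 4. ]
scene grip [228.8 194.6] [-0.3  0.5]
scene slot [234.8 182.6] [-3.3  1.7]
scene knob_mid [252.9 163.7] [-1.3 -2.4]
scene thumb_knob [250.8 160.7] [1.  4.1]
scene grip_mid [188.6 284.6] [ 28.5 -78.2]
scene grip [229.  195.1] [-0.5 -0. ]
scene slot [232.2 182.6] [-0.7  1.7]
scene knob_mid [251.4 161.8] [ 0.2 -0.5]
scene thumb_knob [250.4 164.7] [1.4 0.1]
top microtome [261.7 223.6] [ 4.8 -2.6]
top grip_mid [299.9 215.8] [-2.1 -3.1]
top grip [279.2 212.8] [-0.3  2. ]
top slot [272.2 214.7] [-0.2  1. ]
top knob_mid [237.5 212.6] [ 3.2 -0.6]
top thumb_knob [263.3 223.4] [-22.5 -10.5]
top microtome [266.8 222. ] [-0.3 -1. ]
top grip_mid [298.1 215.1] [-0.3 -2.4]
top grip [279.1 213.2] [-0.2  1.6]
top slot [269.3 216.3] [ 2.7 -0.6]
top knob_mid [241.2 212.3] [-0.5 -0.3]
top thumb_knob [240.4 213.7] [ 0.4 -0.8]
```

{"fn": "send_rows", "kwargs": {"rows": [[-1,[2,0,1],0],[-1,[4,0,1],0],[-1,[6,0,1],0],[-1,[6,0,1],0]]}}

```text
t: 7.03
tool_pos: [0.5268, -0.1983, 0.1802]
orientation: [-3.142, -0.0, 0.117]
contact_force: [-0.8, -0.8, -0.6]
opening: 0.0
grasp_force: 0.5
```

```bash
python3 - <<'E'
from h import *
togo(-.023,-.065,.180)
cams,x=angle()
p=np.load("p.npy");ims=[]
for n,c in cams.items():
    q=proj(c,w(p,[0,.02,.21]))[0].astype(int); ims.append(cv2.resize(c["frame"][q[1]-40:q[1]+40,q[0]-50:q[0]+50],None,fx=4,fy=4,interpolation=cv2.INTER_CUBIC))
cv2.imwrite("pics/b.png",np.hstack(ims))
E
```

```text
t 7.0333 shift [ 0.5 -1.7  0.2] twist [-0. -0.  0.] machine [-23.5 -66.7 180.2] F [-0.8 -0.8 -0.6] open 0.0
angle -0.015 bolt mm 1.78 cost 7.5
scene microtome [242.6 229.8] [-3.2  0.5]
scene grip_mid [217.5 204.1] [1.8 3.7]
scene grip [232.5 197. ] [-1.9 -0.6]
scene slot [237.1 184.6] [-2.7  1.6]
scene knob_mid [252.4 160.8] [-1.   0.8]
scene thumb_knob [249.4 165.3] [ 2.1 -0.3]
scene microtome [239.8 229.7] [-0.4  0.6]
scene grip_mid [219.8 206.1] [-0.5  1.7]
scene grip [232.6 194.4] [-2.  2.]
scene slot [236.1 185.6] [-1.7  0.6]
scene knob_mid [250.  161.8] [ 1.4 -0.2]
scene thumb_knob [250.9 164.2] [0.6 0.8]
top microtome [264.7 224.3] [ 1.8 -3.3]
top grip_mid [297.8 211.6] [-0.4 -2. ]
top grip [280.2 212.5] [-1.7 -0.9]
top slot [271.2 211.3] [ 0.3 -0. ]
top knob_mid [241.1 210.2] [-0.   1.8]
top thumb_knob [240.7 215. ] [ 0.5 -2.2]
top microtome [264.5 222.8] [ 2.  -1.8]
top grip_mid [298.7 209.8] [-1.3 -0.2]
top grip [279.7 211.4] [-1.2  0.2]
top slot [271. 210.] [0.5 1.3]
top knob_mid [238.8 210.8] [2.3 1.2]
top thumb_knob [243.8 213.5] [-2.6 -0.7]
```

View pics/b.png

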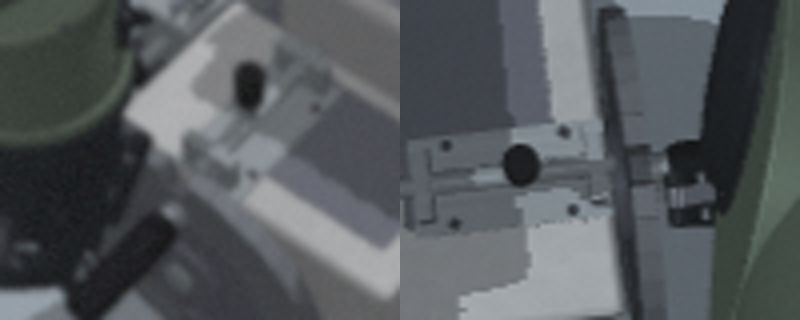

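The slot stands in line with the bolt rod (top crop: rod at row ≈175, handle root beside it; angle ≈ −0.015 rad). Next I back off, rise, and go behind the knob.

{"fn": "send_rows", "kwargs": {"rows": [[-1,[-20,0,0],0],[-1,[-40,0,0],0],[-1,[-45,0,-40],0],[-1,[-45,0,-80],0],[-1,[-45,0,-120],0]]}}

```text
t: 8.85
tool_pos: [0.4809, -0.2036, 0.3019]
orientation: [-3.141, 0.001, 0.116]
contact_force: [1.0, -0.2, 0.2]
opening: -0.0001
grasp_force: 0.0
```

```bash
python3 -c "
from h import *
togo(0,.100,.300)"
```

```text
t 8.85 shift [  69.7 -166.7    1.9] twist [-0.  0. -0.] machine [-69.8 -66.7 301.9] F [ 1.  -0.2  0.2] open -0.0001
```

{"fn": "send_rows", "kwargs": {"rows": [[-1,[8,-36,0],0],[-1,[20,-72,0],0],[-1,[36,-108,0],0],[-1,[54,-143,0],0],[-1,[70,-167,0],0]]}}

```text
t: 9.27
tool_pos: [0.5321, -0.0261, 0.3007]
orientation: [-3.141, -0.001, 0.118]
contact_force: [-0.0, -0.1, -0.5]
opening: 0.0
grasp_force: 0.0
```

{"fn": "send_rows", "kwargs": {"rows": [[-1,[0,0,0],0],[-1,[0,0,15],0],[-1,[0,0,30],0]]}}

```text
t: 9.52
tool_pos: [0.5323, -0.0291, 0.2703]
orientation: [3.141, -0.001, 0.117]
contact_force: [-0.2, 0.2, -1.5]
opening: 0.0002
grasp_force: 0.0
```

```bash
python3 - <<'E'
from h import *
togo(0,.095,.250)
cams,x=angle()
p=np.load("p.npy");ims=[]
for n,c in cams.items():
    q=proj(c,w(p,[0,.04,.22]))[0].astype(int); ims.append(cv2.resize(c["frame"][q[1]-50:q[1]+50,q[0]-50:q[0]+50],None,fx=4,fy=4,interpolation=cv2.INTER_CUBIC))
cv2.imwrite("pics/c.png",np.hstack(ims))
E
```

```text
t 9.5167 shift [-1.6  5.6 20.3] twist [ 0.  -0.1  0.1] machine [  1.6 100.7 270.3] F [-0.2  0.2 -1.5] open 0.0002
angle -0.044 bolt mm 5.82 cost 23.9
scene microtome [240.6 230.5] [-1.2 -0.2]
scene grip_mid [217.8 206.3] [0.9 1.1]
scene grip [228.8 192.8] [1.2 3.2]
scene slot [236.8 184.3] [-3.2  1.4]
scene knob_mid [252.8 163.9] [-2.5 -1.2]
scene thumb_knob [250.6 165.4] [-0.2  0.8]
scene microtome [242.1 229.4] [-2.7  0.9]
scene grip_mid [219.1 207. ] [-0.4  0.4]
scene grip [229.7 195. ] [0.3 1. ]
scene slot [234.5 183.4] [-0.9  2.3]
scene knob_mid [249.6 164.8] [ 0.7 -2.1]
scene thumb_knob [250.2 164.1] [0.2 2.1]
top microtome [262.7 223.5] [ 3.8 -2.5]
top grip_mid [298.2 212.1] [-0.7 -1.7]
top grip [277.3 209.9] [1.3 2.6]
top slot [348.8 209. ] [-77.2   3.5]
top knob_mid [347.3 256. ] [-104.1  -44.2]
top thumb_knob [344.5 258.3] [-101.2  -45.7]
top microtome [264.6 225.2] [ 1.9 -4.2]
top grip [278.7 212.9] [-0.1 -0.4]
top slot [269.7 211.7] [1.9 0.8]
```

View pics/c.png

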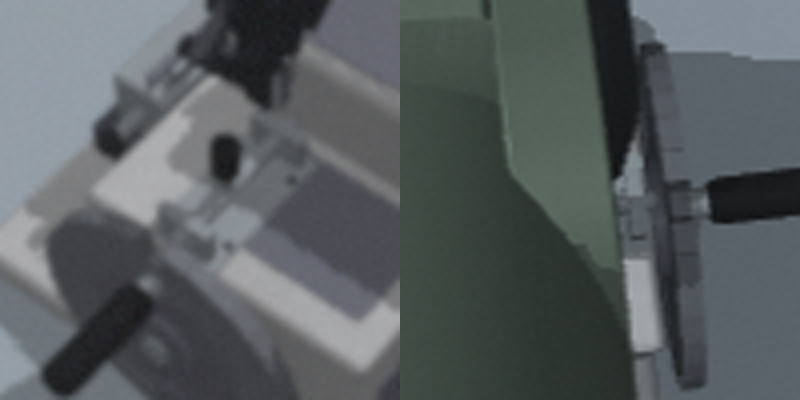

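The fingers are above and behind the knob (knob at ≈(225,155) in the crop), and the handle is still near twelve. Now I go down.

{"fn": "send_rows", "kwargs": {"rows": [[-1,[-1,1,7],0],[-1,[-1,2,14],0],[-1,[-1,2,19],0],[-1,[-1,2,19],0]]}}

```text
t: 11.25
tool_pos: [0.5305, -0.0318, 0.2498]
orientation: [-3.141, 0.002, 0.116]
contact_force: [-0.1, 0.9, 0.2]
opening: 0.0004
grasp_force: 0.0
```

{"fn": "send_rows", "kwargs": {"rows": [[-1,[0,4,1],0],[-1,[0,7,1],0],[-1,[0,10,1],0],[-1,[0,13,1],0],[-1,[0,15,1],0]]}}

```text
t: 11.67
tool_pos: [0.5329, -0.0471, 0.2505]
orientation: [3.142, -0.0, 0.116]
contact_force: [-0.4, 3.9, 0.6]
opening: -0.0001
grasp_force: 1.6
```

```bash
python3 -c "
from h import *
togo(0,.0595,.250)"
```

```text
t 11.6667 shift [-0.1 23.2  0.5] twist [ 0. -0. -0.] machine [1.000e-01 8.270e+01 2.505e+02] F [-0.4  3.9  0.6] open -0.0001
```

{"fn": "send_rows", "kwargs": {"rows": [[-1,[0,2,0],0],[-1,[0,4,0],0],[-1,[0,6,0],0],[-1,[0,8,0],0]]}}

```text
t: 12.0
tool_pos: [0.5339, -0.0545, 0.2504]
orientation: [-3.141, -0.0, 0.117]
contact_force: [-0.7, 3.9, 1.9]
opening: 0.0001
grasp_force: 2.3
```

{"fn": "send_rows", "kwargs": {"rows": [[-1,[0,2,0],0],[-1,[0,4,0],0],[-1,[0,6,0],0],[-1,[0,6,0],0]]}}

```text
t: 12.33
tool_pos: [0.5346, -0.0609, 0.2504]
orientation: [3.141, -0.0, 0.116]
contact_force: [0.4, 3.0, 2.1]
opening: -0.0
grasp_force: 1.5
```

```bash
python3 -c "
from h import *
togo(0,.0595,.250)"
```

```text
t 12.3333 shift [-0.2  9.3  0.4] twist [ 0. -0. -0.] machine [2.000e-01 6.880e+01 2.504e+02] F [0.4 3.  2.1] open -0.0
```

{"fn": "send_rows", "kwargs": {"rows": [[-1,[0,2,0],0],[-1,[0,4,0],0],[-1,[0,6,0],0],[-1,[0,6,0],0]]}}

```text
t: 12.67
tool_pos: [0.5353, -0.0669, 0.2503]
orientation: [3.141, -0.0, 0.116]
contact_force: [1.6, 3.6, 2.6]
opening: -0.0001
grasp_force: 1.5
```

{"fn": "send_rows", "kwargs": {"rows": [[-1,[0,1,0],0],[-1,[0,2,0],0],[-1,[0,2,0],0]]}}

```text
t: 12.92
tool_pos: [0.5355, -0.0686, 0.2503]
orientation: [3.142, -0.0, 0.116]
contact_force: [1.8, 3.7, 2.6]
opening: 0.0004
grasp_force: 1.8
```

```bash
python3 -c "
from h import *
togo(0,.0595,.250)
cams,x=angle()
c=cams['scene'];p=np.load('p.npy')
q=proj(c,w(p,[0,.04,.22]))[0].astype(int); cv2.imwrite('pics/d.png',cv2.resize(c['frame'][q[1]-50:q[1]+50,q[0]-50:q[0]+50],None,fx=5,fy=5,interpolation=cv2.INTER_CUBIC))"
```

```text
t 12.9167 shift [-0.1  1.6  0.3] twist [ 0. -0.  0.] machine [1.000e-01 6.110e+01 2.503e+02] F [1.8 3.7 2.6] open 0.0004
angle -0.055 bolt mm 21.86 cost 10.9
scene grip_mid [218.6 207.2] [-0.1  0. ]
scene grip [231.1 196. ] [-1.3 -0.1]
scene slot [237.2 185.3] [-3.9  0.2]
scene knob_mid [246.6 166.7] [-0.9  0.4]
scene thumb_knob [245.2 169.3] [0.7 1.3]
scene microtome [240.6 233.1] [-1.2 -2.8]
scene grip_mid [217.5 208. ] [ 1.  -0.8]
scene grip [233.  193.4] [-3.2  2.5]
scene slot [237.  185.2] [-3.7  0.3]
scene knob_mid [231. 280.] [  14.7 -112.9]
scene thumb_knob [244.3 170.7] [ 1.6 -0.1]
top grip_mid [297.  212.9] [ 0.5 -2.1]
top grip_mid [299.4 213.7] [-1.9 -2.9]
```

View pics/d.png

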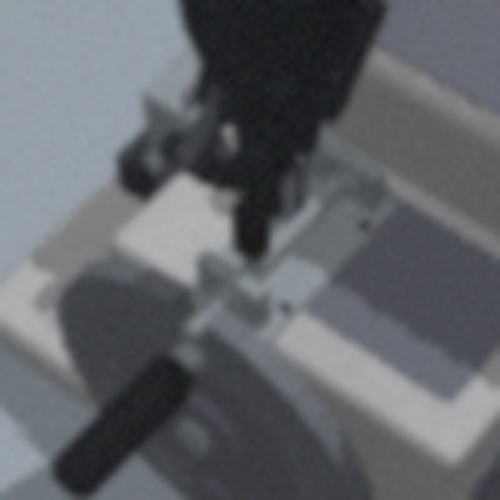

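The knob has moved towards the wheel and the rod passes through the slot at (200,325). I push on gently to the end stop, watching the force.

{"fn": "send_rows", "kwargs": {"rows": [[-1,[0,1,0],0],[-1,[0,2,0],0],[-1,[0,2,0],0]]}}

```text
t: 14.57
tool_pos: [0.5356, -0.0694, 0.2503]
orientation: [-3.14, 0.0, 0.117]
contact_force: [-0.1, 8.6, 2.3]
opening: -0.0001
grasp_force: 4.4
```

{"fn": "send_rows", "kwargs": {"rows": [[-1,[0,1,0],0],[-1,[0,1,0],0]]}}

```text
t: 14.73
tool_pos: [0.5356, -0.0696, 0.2503]
orientation: [-3.139, 0.0, 0.118]
contact_force: [-1.5, 13.0, 2.4]
opening: 0.0002
grasp_force: 6.5
```

{"fn": "send_rows", "kwargs": {"rows": [[-1,[0,1,0],0],[-1,[0,1,0],0]]}}

```text
t: 14.9
tool_pos: [0.5356, -0.0699, 0.2504]
orientation: [-3.139, 0.0, 0.118]
contact_force: [-2.7, 16.4, 4.6]
opening: 0.0
grasp_force: 8.7
```

The tool is stopped hard at the expected home position. I retreat and check.

{"fn": "send_rows", "kwargs": {"rows": [[-1,[0,-12,0],0],[-1,[0,-24,0],0],[-1,[0,-26,-35],0],[-1,[0,-26,-70],0],[-1,[-20,-20,-100],0]]}}

```text
t: 15.32
tool_pos: [0.5151, -0.0528, 0.3518]
orientation: [-3.141, -0.001, 0.119]
contact_force: [0.7, 0.1, 0.7]
opening: -0.0
grasp_force: 0.0
```

{"fn": "send_rows", "kwargs": {"rows": [[-1,[-40,0,0],0],[-1,[-80,0,0],0],[-1,[-120,0,0],0],[-1,[-150,0,0],0],[-1,[-150,0,0],0]]}}

```text
t: 15.73
tool_pos: [0.3601, -0.073, 0.3505]
orientation: [3.14, 0.001, 0.115]
contact_force: [1.6, -1.0, 1.1]
opening: 0.0003
grasp_force: 0.0
```

```bash
python3 -c "
from h import *
togo(0,.0595,.250)
cams,x=angle()
p=np.load('p.npy');ims=[]
for n,c in cams.items():
    q=proj(c,w(p,[0,.03,.22]))[0].astype(int); ims.append(cv2.resize(c['frame'][q[1]-40:q[1]+40,q[0]-40:q[0]+40],None,fx=5,fy=5,interpolation=cv2.INTER_CUBIC))
cv2.imwrite('pics/e.png',np.hstack(ims))"
```

```text
t 15.7333 shift [174.7  17.1 100.5] twist [ 0.1  0.  -0.1] machine [-174.6   77.1  350.5] F [ 1.6 -1.   1.1] open 0.0003
angle -0.01 bolt mm 25.9 cost 11.7
scene microtome [242.3 227.7] [-2.9  2.6]
scene grip_mid [218.9 204.9] [0.5 3. ]
scene grip [238.2 182.4] [-7.5 14.1]
scene slot [235.6 183. ] [-1.   3.3]
scene knob_mid [245.2 170.6] [-0.6 -2.3]
scene thumb_knob [246.6 171.9] [-1.8 -0.2]
scene microtome [241.9 230.5] [-2.5 -0.2]
scene grip_mid [219.5 208.8] [-0.1 -0.9]
scene grip [231.8 196. ] [-1.1  0.5]
scene slot [237.4 184.5] [-2.8  1.8]
scene knob_mid [247.6 170.7] [-3.  -2.4]
scene thumb_knob [245.4 173.9] [-0.6 -2.2]
top microtome [262.1 224. ] [ 4.4 -3. ]
top grip_mid [299.7 210.5] [-2.4 -1.1]
top grip [278.  211.9] [ 0.5 -0.4]
top slot [271.4 214.5] [ 0.1 -3.5]
top knob_mid [251.1 210.3] [2.5 0.3]
top thumb_knob [254.3 211.4] [-0.8  0.1]
top microtome [262.4 223.5] [ 4.1 -2.5]
top grip_mid [297.9 209.4] [-0.6  0. ]
top grip [277.7 207.9] [0.8 3.6]
top slot [269.  210.5] [2.5 0.5]
top knob_mid [254.7 209.8] [-1.1  0.8]
top thumb_knob [252.9 212.7] [ 0.6 -1.2]
```

View pics/e.png

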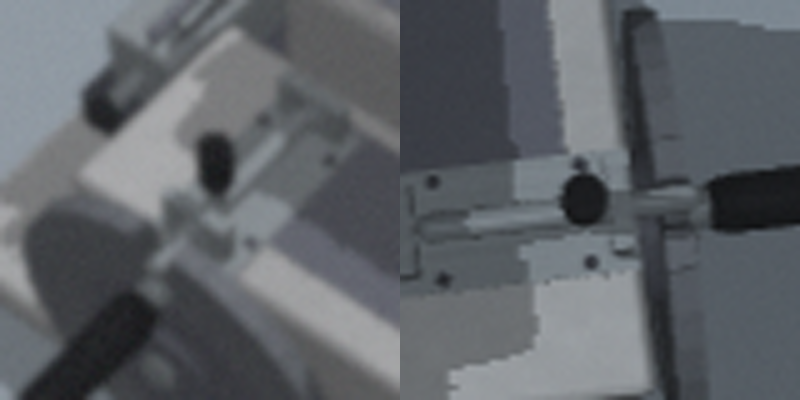

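The knob stands near the front guide (top crop (585,200)) and the bolt passes through the slot at (655,200). The fit gives 25.9 mm of bolt travel and a wheel angle of −0.01 rad. The arm is clear.

```bash
python3 -c "
from station import *
print(sign_off())"
```

```text
the job is handed in; nothing more can be done
None
```

The handwheel is at twelve o'clock (about −0.01 rad by the cameras), the bolt is home through the slot (about 25.9 of 26 mm), the arm is clear, and the job is handed in; no verdict came back.

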